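Release the pop-out T-handle and open the paint chest

TASK

Open the blue paint chest: press the round black button gently until the red T-handle pops up, turn the handle counterclockwise (seen from above) just until it comes up against its stop, without wrenching it there, then use it to slide the lid fully open towards the robot and let go. How far the handle turns differs from one time to the next, so stop by feel; do not push the button hard and do not disturb the bottles, jars and brush.

Things in the scene. Friction and masses are not known exactly. Their poses are not given: they have to be found in the camera images.
- chest: blue steel chest fixed to the table, 260 (its x) x 300 (its y) x 120 high, open top covered by the sliding lid. Origin: centre of its underside. Its -x side looks roughly to the robot; the lid slides open along its -x.
- release_button: round black push button, 26 across, standing 12 above a steel bezel (42 across) on the lid. Origin: centre of its top face. z up; it is pressed straight down against a spring: 3 N at first, 7.5 N at 6 mm where the handle is released, 9 N at 8 mm where it is at its end. More than 20 N breaks it. It lies 75 from the handle's axis, along the chest's +y.
- handle_pop (a joint): how far the T-handle has popped up, m: 0 = latched down, its bar sunk flush in a slot of the steel housing and not to be gripped or turned; 0.026 = fully out. A spring pushes it up (about 4 N when out), and it stays out.
- handle_bar (a point): centre of the red bar of the T-handle, which moves up with it. The bar is 70 long, 12 wide, 12 high and at turn 0 lies along the chest's y (the point's y axis is along the bar, its z is up). The housing round it is 44 x 100, its top 6 above this point when the handle is down, 20 below it when the handle is out.
- handle_turn (a joint): turn of the T-handle about its upright axis, rad, 0 = latched, growing counterclockwise from above. It turns stiffly (0.22 N m) all the way. A rigid stop lies somewhere between 0.58 and 1.42 (different each time, not visible); the lid is free only within about 0.08 rad of the stop (before that it rattles by up to 12 mm and is held).
- keeper: steel keeper inside the chest under the lid, not visible: it holds the handle's latch tongue and is also its stop. Origin on the handle's axis (lid shut), 72 above the chest's underside. At the stop the tongue bears on it 23 from the axis, so 1 N m of torque on the handle beyond its stiffness puts 43 N on it; it bends above 25 N, also if the lid is pulled hard while still latched.
- lid (a joint): how far the lid has slid open, m: 0 = shut, 0.12 = fully open at its end. It runs with 4 N of friction, along the chest's -x, and stays where it is left; button and handle ride on it.
- varnish: amber varnish bottle, green cap, 72 across, 150 high (mm); a bystander. Origin: centre of its underside.
- oil_jar: small amber oil jar, 48 across, 75 high (mm); a bystander. Origin: centre of its underside.
- ink_jar: black ink jar, 68 across, 80 high (mm); a bystander. Origin: centre of its underside.
- medium: green glass bottle, 52 across, 90 high (mm); a bystander. Origin: centre of its underside.
- paint_red: red paint bottle, 60 across, 160 high (mm); a bystander. Origin: centre of its underside.
- paint_teal: green paint bottle, 60 across, 160 high (mm); a bystander. Origin: centre of its underside.
- brush: paint brush lying on the table, about 190 long (mm); a bystander. Origin: centre of its underside.

How it is judged:
On the way, in this order (a step that is already met when the one before it is completed fails the run):
1. the handle has popped out (value of joint handle_pop above 0.02 m), for 0.2 s.
2. the handle is turned, the lid not yet slid open (value of joint handle_turn above 0.45 rad and value of joint lid below 0.04 m), for 0.1 s.
3. the lid is slid open (value of joint lid above 0.11 m), for 0.1 s.
At the end, for the whole second after the job is handed in: the lid is open by at least 108 mm of its 120 mm and at rest, the handle still out (over 15 mm) and turned (over 0.45 rad) (value of joint lid above 0.108 m and velocity of joint lid below 0.01 m/s and value of joint handle_pop above 0.015 m and value of joint handle_turn above 0.45 rad); the robot touches nothing.
It fails at once if the button is pushed with more than 20 N (contact force between the fingers and release_button above 20 N).
It fails at once if the handle is wrenched: more than 25 N on the keeper (contact force between keeper and anything else above 25 N).
It fails at once if a bottle, jar or the brush is moved by more than 30 mm (distance of any of varnish, oil_jar, ink_jar, medium, paint_red, paint_teal, brush from where it was at the start of the episode above 0.03 m).
It also fails if it takes over 64 s, if anything falls off the work surface, if the arm or the gripper's body presses on something with over 40 N, if the wrist force passes 120 N, or if a joint passes its speed limit or range.

ROBOT

A 7-joint arm with a two-finger parallel gripper is mounted at the origin on the work surface. World frame = base frame: x ahead of the robot, y to its left, z up, the work surface at z = 0. Lengths are in m, angles in rad, forces in N, time in s.
With the tool pointing down it reaches from about 0.4 to 0.85 m from the base axis. Payload 4.5 kg.
Tool frame: the origin (TCP) lies midway between the tips of the shut fingers; the grasp point (between the pads) lies 19 mm behind it; y points along the fingers, z is the direction in which the jaws open and shut, and the axes are right-handed (so a half turn about y gives the same grasp; the last joint's range is limited). The gripper opens to 88 mm and grips with 3 to 60 N. Pads are 18 mm wide; open, the fingers measure 123 mm over their backs; the gripper's body (75 mm by 187 mm) begins 45 mm behind the grasp point.
Start: joints at [-1.231, 0.689, -0.195, 1.565, 0.157, 0.902, -0.215], TCP at [0.188, 0.596, 0.239] pointing down, gripper open.
Joint ranges: [-3.01, 3.01], [-0.46, 2.08], [-1.47, 1.51], [0.13, 2.56], [-1, 4.14], [0.04, 2.09], [-2.66, 2.66]. Speed limits (rad/s): [2.57, 2.57, 3.14, 3.14, 3.14, 3.14, 3.14].

INTERFACE

Orientations are given as a unit quaternion [x, y, z, w].
In Python, from plant import r, snapshot, get_calibration, job, boxes_of gives the robot as it stands. The module is installed in compiled form; this text tells all that it offers.
- The arm moves only by the shell command python3 -m handwheel 'ROWS' [OPENING] [FORCE]. ROWS is JSON, a list that holds one entry, the list of rows, each a list of 6 numbers: the shift along the tool's x, y, z as a fraction of full scale, then the turn, a rotation vector about the tool's x, y, z as a fraction of full scale. In form: [[[x, y, z, wx, wy, wz], ...]]. A call has 1 to 12 rows; each row is the pose to reach, as a shift and turn from the pose commanded when the call began, along the tool's axes at that moment, turning the shorter way round; what a row does not reach only later rows make up. Full scale, the value 1, is 100 cm for a shift and 180 degrees for a turn. A row lasts 1/12 s, in which the tool goes at most 41.7 mm and 7.16 degrees, less where a joint would pass 70% of its speed; a pose out of reach is approached as far as the arm can. A call with a number of a shift or a turn outside -1 to 1 is refused whole. A call with a gripper value outside its range is refused whole. OPENING is the opening, from -1 (shut) to 1 (fully open), set as the call begins (- or left out, the last holds). The fingers move at their own pace and stop on an object; FORCE is the grip in N (left out, the last holds). Time passes only in rows, so rows that repeat a pose let the fingers close. It gives the time, the measured TCP pose, the force and the opening at its end, in the units of the state.
- r.get_state(): the state, without advancing time (a new reading comes with each control period).
- snapshot(name): name is "scene" or "top" or "wrist"; returns the picture (400x640x3 uint8, red, green, blue); there is no depth.
- get_calibration(name): a dict with "fx", "fy", "cx", "cy" (pixels), "T" (4x4, takes a point from camera to world coordinates). Camera axes: x right, y down, z forward; pixel columns grow to the right and rows downward; lengths in m; the calibration is good to about 2 mm. The wrist camera is an equidistant fisheye: a pixel r from the principal point sees the ray r / f radians off the axis. A picture is of the moment at which its call begins: read the wrist's pose just before it. get_calibration takes no time and is no camera call; for the wrist camera it gives the pose at the moment of the call.
- job.finish_job(): hands the job in, once; it reports no verdict.
Trained networks look in the newest picture that a camera, given by its name, has taken for a name from the list of things; names that differ only in an ending like _2 or _b are one class to them, and where a whole thing is asked for, a point or a joint stands for the part that bears it (a point fixed in the world has none). Each returns a list of dicts, best first, with "confidence" (0 to 1); they miss things now and then, are a little off and sometimes report something else, mostly with a low value. They report only what shows in the picture. A call takes as long as a camera call.
- boxes_of(thing, camera): "bbox" ([left, top, right, bottom] in pixels, round what is visible of it).
The state is a dict: "clock": time; "q": joint angles; "qd": joint speeds; "joint_torque": joint torques, N m; "tool_pos": TCP position; "eef_rot": TCP orientation; "contact_force": force on the tool from outside, world axes, zero at the start; "moment": the same for the moment, N m; "opening": opening from 0.0 (shut) to 1.0 (fully open).
Only numpy, scipy, OpenCV 4.12 (cv2) and the standard library are available. Lean on these libraries where they do the work, as an engineer would, in place of code of your own. Each camera call takes 0.05 s, during which the arm holds its last target. There are 200 camera calls.

## Working session

There is one attempt and no reset: what is moved stays moved. The work goes in short steps, Python scripts to look and compute and a shell command to move; the robot and the scene stay as the last step left them, time stands still between calls to the robot, and variables do not carry over. Pictures are saved under pics/ and viewed, about 8 in all and at most 12, crops included, and the job is handed in when it is done.

```bash
mkdir -p pics; python3 - <<'E'
from plant import r,snapshot,get_calibration,boxes_of
import cv2,numpy as np
np.set_printoptions(precision=4,suppress=True)
s=r.get_state(); print({k:np.round(v,3) for k,v in s.items()})
for c in ["top","scene"]:
    im=snapshot(c); cv2.imwrite(f"pics/{c}1.png",im[:,:,::-1])
    K=get_calibration(c); print(c,K)
    for t in ["release_button","handle_bar","chest","lid"]:
        print(t,[(np.round(b["bbox"],1),round(b["confidence"],2)) for b in boxes_of(t,c)[:2]])
E
```

```text
{'clock': np.float64(0.0), 'q': array([-1.231,  0.69 , -0.195,  1.566,  0.157,  0.903, -0.215]), 'qd': array([-0.   , -0.   , -0.   ,  0.002, -0.001, -0.   ,  0.   ]), 'joint_torque': array([  0.   , -52.757,  -1.267, -15.342,  -0.053,   0.007,   0.   ]), 'tool_pos': array([0.188, 0.595, 0.238]), 'eef_rot': array([ 0.7  , -0.108,  0.108, -0.698]), 'contact_force': array([-0.714, -0.101, -0.233]), 'moment': array([ 0.014,  0.088, -0.01 ]), 'opening': np.float64(0.996)}
top {'fx': 411.05470034925554, 'fy': 411.05470034925554, 'cx': 323.3934190202487, 'cy': 203.57174868182415, 'T': array([[-0.0149, -0.9913,  0.1308,  0.3099],
       [-0.9997,  0.0125, -0.0191,  0.0162],
       [ 0.0173, -0.1311, -0.9912,  1.5481],
       [ 0.    ,  0.    ,  0.    ,  1.    ]])}
release_button [(array([316.3, 165.6, 326.8, 172.3]), 0.44)]
handle_bar [(array([333.4, 168.3, 354.6, 169.3]), 0.32)]
chest [(array([297.1, 138.3, 390.8, 216.1]), 0.58)]
lid [(array([305.1, 140.4, 386.1, 211.3]), 0.6)]
scene {'fx': 448.9357685691275, 'fy': 448.9357685691275, 'cx': 317.28122928845113, 'cy': 198.41132352523067, 'T': array([[-0.0315,  0.7186, -0.6947,  1.5275],
       [ 0.9994,  0.0125, -0.0323,  0.0305],
       [-0.0145, -0.6953, -0.7185,  1.2057],
       [ 0.    ,  0.    ,  0.    ,  1.    ]])}
release_button [(array([315.5, 220.9, 326.3, 229.4]), 0.62), (array([284.6, 222.7, 303.9, 229.3]), 0.6)]
handle_bar [(array([286.5, 223.6, 305.9, 227. ]), 0.44), (array([455.1, 193.1, 477. , 218.9]), 0.27)]
chest [(array([246.7, 194.1, 341.4, 260.3]), 0.68), (array([453. , 195.1, 480.1, 219.8]), 0.5)]
lid []
```

```bash
python3 - <<'E'
import cv2,numpy as np
a=cv2.imread("pics/top1.png");b=cv2.imread("pics/scene1.png")
c=cv2.resize(a[100:260,220:480],None,fx=3,fy=3,interpolation=cv2.INTER_CUBIC)
cv2.imwrite("pics/topcrop.png",c)
E
```

```text
(no output)
```

View pics/topcrop.png

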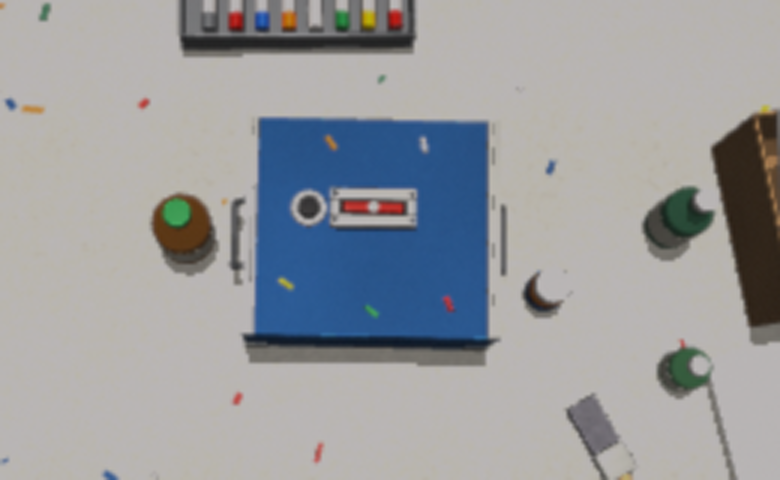

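View pics/scene1.png

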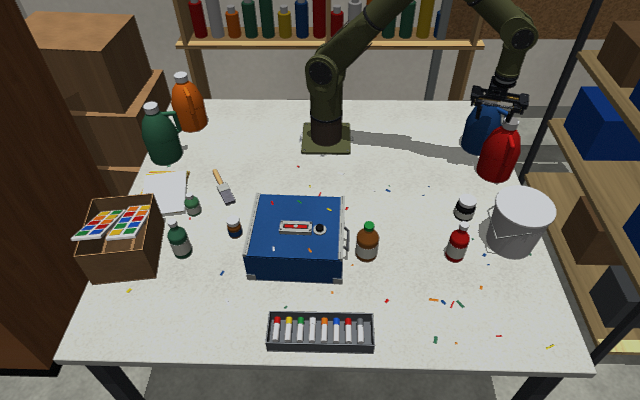

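```bash
cat >h.py <<'E'
from plant import r,snapshot,get_calibration,boxes_of
import cv2,numpy as np
from scipy.spatial.transform import Rotation as R
np.set_printoptions(precision=4,suppress=True)
def ray(c,u,v,K=None):
    K=K or get_calibration(c);T=K["T"];d=np.array([(u-K["cx"])/K["fx"],(v-K["cy"])/K["fy"],1.])
    if c=="wrist":
        q=np.hypot(*d[:2]);d=np.array([*(d[:2]/max(q,1e-9)*np.sin(q)),np.cos(q)])
    d=T[:3,:3]@d;return T[:3,3],d/np.linalg.norm(d)
def at(c,u,v,z,K=None):
    o,d=ray(c,u,v,K);return o+d*(z-o[2])/d[2]
def tri(rs):
    A=[np.eye(3)-np.outer(d,d) for o,d in rs]
    return np.linalg.solve(sum(A),sum(a@o for a,(o,d) in zip(A,rs)))
def tool(p): # world target -> tool axes shift (m) from measured pose
    s=r.get_state();return R.from_quat(s["eef_rot"]).inv().apply(np.array(p)-s["tool_pos"])
E
python3 - <<'E'
from h import *
for n,a,b in [("button",(323,169),(320.7,225)),("bar",(344.7,169),(296,225.6))]:
    print(n,tri([ray("top",*a),ray("scene",*b)]),at("top",*a,.135),at("scene",*b,.135))
# chest corners (lid) for yaw at z .12
P=[at("top",220+u/3,100+v/3,.12) for u,v in [(259,118),(488,123),(256,335),(488,340)]]
print(np.array(P)); 
s=r.get_state();print(R.from_quat(s["eef_rot"]).as_matrix())
E
```

```text
button [ 0.6165 -0.0071  0.1447] [ 0.6187 -0.0114  0.135 ] [ 0.6082 -0.0033  0.135 ]
bar [ 0.6165 -0.0837  0.1402] [ 0.6178 -0.0876  0.135 ] [ 0.6122 -0.0807  0.135 ]
[[ 0.7308  0.0463  0.12  ]
 [ 0.722  -0.2272  0.12  ]
 [ 0.4706  0.0522  0.12  ]
 [ 0.4613 -0.2184  0.12  ]]
[[ 0.9536 -0.      0.301 ]
 [-0.301  -0.      0.9536]
 [-0.     -1.     -0.    ]]
```

The top view shows the blue chest with the button at about (323,169) and the bar centre at (345,169). The scene view agrees, with the varnish bottle just left of the chest. I'll move above the chest with the jaws along the chest's x.

```bash
python3 -m handwheel '[[[0.02,-0.06,-0.02,0,0,0],[0.30,-0.07,-0.25,0,0,0],[0.30,-0.07,-0.25,0,0,0],[0.30,-0.07,-0.25,0,0,0],[0.30,-0.07,-0.25,0,0,0],[0.30,-0.07,-0.25,0,0,0],[0.30,-0.07,-0.25,0,0,0],[0.30,-0.07,-0.25,0,0,0],[0.30,-0.07,-0.25,0,0,0],[0.30,-0.07,-0.25,0,0,0],[0.30,-0.07,-0.25,0,0,0],[0.30,-0.07,-0.25,0,0,0]]]' -1 20
python3 -m handwheel '[[[0.268,0,-0.221,0,0.411,0],[0.268,0,-0.221,0,0.411,0],[0.268,0,-0.221,0,0.411,0],[0.268,0,-0.221,0,0.411,0],[0.268,0,-0.221,0,0.411,0],[0.268,0,-0.221,0,0.411,0],[0.268,0,-0.221,0,0.411,0],[0.268,0,-0.221,0,0.411,0],[0.268,0,-0.221,0,0.411,0],[0.268,0,-0.221,0,0.411,0],[0.268,0,-0.221,0,0.411,0],[0.268,0,-0.221,0,0.411,0]]]'
python3 - <<'E'
from h import *
s=r.get_state();print(s["q"],s["tool_pos"],s["contact_force"],s["moment"]);print(R.from_quat(s["eef_rot"]).as_matrix())
K=get_calibration("wrist");im=snapshot("wrist");cv2.imwrite("pics/w1.png",im[:,:,::-1]);print(K)
import pickle;pickle.dump(K,open("k1.pkl","wb"))
for t in ["release_button","handle_bar"]: print(t,[(np.round(b["bbox"],1),round(b["confidence"],2)) for b in boxes_of(t,"wrist")[:2]])
E
```

```text
clock: 1.5
tool_pos: [0.4007, 0.2648, 0.3091]
eef_rot: [0.699, -0.11, 0.11, -0.698]
contact_force: [-0.8, 1.1, -0.7]
opening: 0.115
clock: 2.5
tool_pos: [0.5883, -0.022, 0.3082]
eef_rot: [-0.494, 0.506, -0.506, 0.494]
contact_force: [1.0, 0.3, -0.4]
opening: 0.011
[-0.1384  0.5659  0.1679  1.5997 -0.1088  0.9856  0.0394] [ 0.5883 -0.022   0.3082] [ 1.0215  0.3105 -0.3955] [-0.0495  0.0921 -0.0057]
[[-0.0245 -0.0004  0.9997]
 [-0.9997  0.0009 -0.0245]
 [-0.0009 -1.     -0.0004]]
{'fx': 309.70691628693146, 'fy': 309.70691628693146, 'cx': 318.742824750397, 'cy': 199.62993170114405, 'T': array([[ 0.9997, -0.0215, -0.0086,  0.5905],
       [-0.0232, -0.9456, -0.3245,  0.0624],
       [-0.0011,  0.3246, -0.9458,  0.4551],
       [ 0.    ,  0.    ,  0.    ,  1.    ]])}
release_button [(array([333.7, 154.3, 365.1, 179.1]), 0.89)]
handle_bar [(array([342.9, 200.5, 353.8, 255.1]), 0.58)]
```

View pics/w1.png

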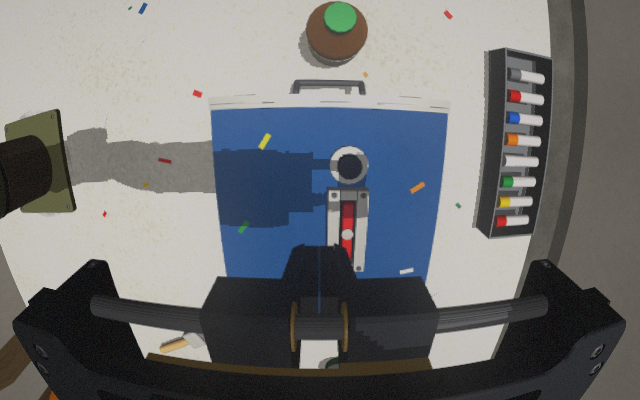

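The wrist view shows the button's black cap at about (349,166) and the bar's boss at (347,234).

```bash
python3 - <<'E'
from h import *
import pickle;K=pickle.load(open("k1.pkl","rb"))
g=cv2.imread("pics/w1.png")
hsv=cv2.cvtColor(g,cv2.COLOR_BGR2HSV)
sub=(hsv[150:184,333:367,2]<60).astype(np.uint8)
n,l,st,c=cv2.connectedComponentsWithStats(sub);i=1+np.argmax(st[1:,4]);print(st[i],c[i]+[333,150])
bu=c[i]+[333,150]
for n,w,a,b in [("button",bu,(323,169),(320.7,225)),("bar",(347,234),(344.7,169),(296,225.6))]:
    rs=[ray("wrist",*w,K),ray("top",*a),ray("scene",*b)]
    print(n,tri(rs),tri(rs[:2]),tri(rs[::2]),at("wrist",*w,.14,K))
E
```

```text
[  5   5  24  24 441] [349.2245 166.3764]
button [ 0.6179 -0.0075  0.1462] [ 0.6207 -0.0119  0.1287] [ 0.6198 -0.0051  0.1495] [ 0.6203 -0.0097  0.14  ]
bar [ 0.6174 -0.0843  0.1423] [ 0.6178 -0.0876  0.1388] [ 0.6189 -0.0822  0.145 ] [ 0.6185 -0.0874  0.14  ]
```

```bash
python3 -m handwheel '[[[-0.014,0.05,0.031,0,0,0],[-0.014,0.09,0.031,0,0,0],[-0.014,0.12,0.031,0,0,0],[-0.014,0.14,0.031,0,0,0],[-0.014,0.148,0.031,0,0,0],[-0.014,0.148,0.031,0,0,0],[-0.014,0.148,0.031,0,0,0]]]' -1
python3 - <<'E'
from h import *
K=get_calibration("wrist");im=snapshot("wrist");cv2.imwrite("pics/w2.png",im[:,:,::-1])
s=r.get_state();p=s["tool_pos"];print(p,s["contact_force"])
T=K["T"]
def proj(x):
    c=T[:3,:3].T@(np.array(x)-T[:3,3]);t=np.arctan2(np.hypot(*c[:2]),c[2]);u=c[:2]/np.hypot(*c[:2])*t*K["fx"];return u+[K["cx"],K["cy"]]
print("tcp px",proj(p))
print("button", [b["bbox"] for b in boxes_of("release_button","wrist")[:1]])
E
```

```text
clock: 3.23
tool_pos: [0.6201, -0.0108, 0.1618]
eef_rot: [0.493, -0.506, 0.507, -0.494]
contact_force: [-0.9, -0.1, 0.1]
opening: 0.001
[ 0.6207 -0.0109  0.1626] [-0.0041  0.2396  0.6424]
tcp px [319.6654 259.7206]
button [[296.3, 219.0, 343.1, 246.9]]
```

View pics/w2.png

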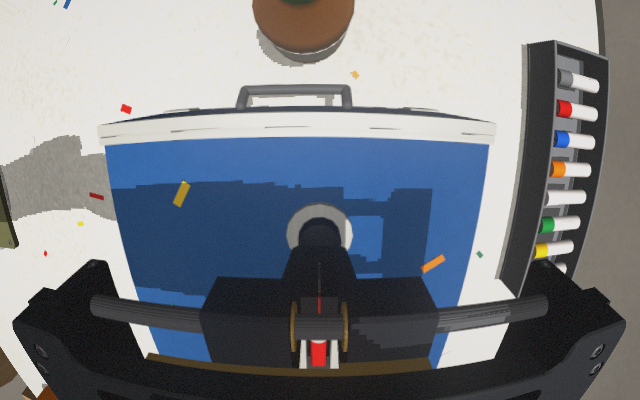

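```bash
python3 - <<'E'
from h import *
for z in(.124,.128,.132):print(z,at("wrist",320,203.5,z),at("wrist",286,233,z),at("wrist",354,233,z),at("wrist",320,217.5,z+.012))
E
```

```text
0.124 [0.6224 0.0069 0.124 ] [ 0.5994 -0.0133  0.124 ] [ 0.6445 -0.0145  0.124 ] [0.6222 0.0022 0.136 ]
0.128 [0.6224 0.0084 0.128 ] [ 0.5999 -0.0114  0.128 ] [ 0.6441 -0.0126  0.128 ] [0.6222 0.0039 0.14  ]
0.132 [0.6224 0.0098 0.132 ] [ 0.6004 -0.0095  0.132 ] [ 0.6436 -0.0107  0.132 ] [0.6222 0.0055 0.144 ]
```

```bash
python3 -m handwheel '[[[0,0.006,0,0,0,0],[0,0.012,0,0,0,0],[0,0.012,0,0,0,0],[0,0.012,0,0,0,0]]]' -1
for i in 1 ; do :; done
python3 -m handwheel '[[[0,0.001,0,0,0,0],[0,0.002,0,0,0,0],[0,0.002,0,0,0,0]]]'
python3 -m handwheel '[[[0,0.001,0,0,0,0],[0,0.002,0,0,0,0],[0,0.002,0,0,0,0]]]'
python3 -m handwheel '[[[0,0.001,0,0,0,0],[0,0.002,0,0,0,0],[0,0.002,0,0,0,0]]]'
```

```text
clock: 3.67
tool_pos: [0.6191, -0.0109, 0.1486]
eef_rot: [-0.494, 0.507, -0.506, 0.493]
contact_force: [-0.6, 0.3, -0.1]
opening: 0.002
clock: 3.92
tool_pos: [0.6193, -0.0109, 0.1466]
eef_rot: [-0.493, 0.507, -0.506, 0.493]
contact_force: [0.2, -0.9, 0.9]
opening: 0.008
clock: 4.17
tool_pos: [0.6194, -0.0109, 0.1454]
eef_rot: [0.493, -0.507, 0.507, -0.494]
contact_force: [-2.2, 0.3, 4.8]
opening: 0.003
clock: 4.42
tool_pos: [0.6194, -0.0109, 0.1437]
eef_rot: [0.493, -0.506, 0.507, -0.494]
contact_force: [-1.5, 0.9, 7.4]
opening: 0.007
```

```bash
python3 -m handwheel '[[[0,0.001,0,0,0,0],[0,0.001,0,0,0,0],[0,0.001,0,0,0,0]]]'
python3 -m handwheel '[[[0,0.001,0,0,0,0],[0,0.001,0,0,0,0],[0,0.001,0,0,0,0]]]'
```

```text
clock: 4.67
tool_pos: [0.6194, -0.0109, 0.1427]
eef_rot: [0.493, -0.506, 0.507, -0.494]
contact_force: [-1.7, 0.8, 7.6]
opening: 0.006
clock: 4.92
tool_pos: [0.6194, -0.0109, 0.1418]
eef_rot: [0.493, -0.506, 0.507, -0.494]
contact_force: [-3.0, -0.6, 7.5]
opening: 0.006
```

```bash
python3 -m handwheel '[[[0,0.001,0,0,0,0],[0,0.001,0,0,0,0],[0,0.001,0,0,0,0]]]'
python3 -m handwheel '[[[0,0.001,0,0,0,0],[0,0.001,0,0,0,0],[0,0.001,0,0,0,0]]]'
python3 - <<'E'
from h import *
im=snapshot("top");print([(b["bbox"],b["confidence"]) for b in boxes_of("handle_bar","top")[:2]])
im=snapshot("wrist");cv2.imwrite("pics/w3.png",im[:,:,::-1])
print([(b["bbox"],b["confidence"]) for b in boxes_of("handle_bar","wrist")[:2]])
s=r.get_state();print(s["contact_force"],s["tool_pos"])
E
```

```text
clock: 5.17
tool_pos: [0.6194, -0.0109, 0.1407]
eef_rot: [0.493, -0.506, 0.507, -0.494]
contact_force: [-2.0, 0.2, 8.4]
opening: 0.005
clock: 5.42
tool_pos: [0.6194, -0.0109, 0.1398]
eef_rot: [0.493, -0.506, 0.507, -0.494]
contact_force: [-2.4, 0.1, 8.2]
opening: 0.002
[([343.5, 167.1, 355.0, 170.9], 0.52)]
[([308.7, 341.7, 330.7, 367.5], 0.87)]
[-2.6068  0.1174  7.7245] [ 0.6194 -0.0109  0.1398]
```

```bash
python3 - <<'E'
import cv2,numpy as np
a=[cv2.resize(cv2.imread(f"pics/w{i}.png")[280:400,260:380],None,fx=3,fy=3) for i in(2,3)]
cv2.imwrite("pics/cmp.png",np.hstack(a))
E
```

```text
(no output)
```

View pics/cmp.png

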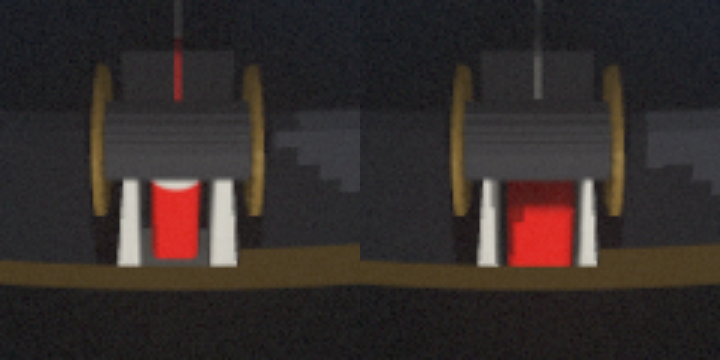

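The crop pair shows the red bar clearly nearer and wider in the second image, so the handle has popped up. I'll lift, open the gripper and move over the bar.

```bash
python3 -m handwheel '[[[0,-0.03,0,0,0,0],[0,-0.07,0,0,0,0],[0,-0.11,0,0,0,0],[0.04,-0.125,-0.001,0,0,0],[0.075,-0.125,-0.0015,0,0,0],[0.075,-0.125,-0.0015,0,0,0],[0.075,-0.125,-0.0015,0,0,0],[0.075,-0.125,-0.0015,0,0,0]]]' 1 20
python3 - <<'E'
from h import *
s=r.get_state();print(s["tool_pos"],s["contact_force"],s["moment"],s["opening"])
K=get_calibration("wrist");im=snapshot("wrist");cv2.imwrite("pics/w4.png",im[:,:,::-1])
m=((im[:,:,0]>150)&(im[:,:,1]<80)&(im[:,:,2]<80)).astype(np.uint8)
n,l,st,c=cv2.connectedComponentsWithStats(m);print([(st[i],c[i]) for i in range(1,n) if st[i,4]>40])
snapshot("top");print([(b["bbox"],b["confidence"]) for b in boxes_of("handle_bar","top")[:2]])
E
```

```text
clock: 6.28
tool_pos: [0.6157, -0.0852, 0.2633]
eef_rot: [-0.493, 0.507, -0.506, 0.494]
contact_force: [0.5, 1.3, -0.8]
opening: 0.583
[ 0.6157 -0.0852  0.2633] [ 0.4567  1.3299 -0.8441] [-0.0439  0.0373 -0.0046] 0.5833720974499143
[(array([512,  43,  12,  13, 119], dtype=int32), array([517.7311,  48.9496])), (array([315, 159,  14,  20, 250], dtype=int32), array([321.068, 168.288])), (array([503, 188,  12,  11, 114], dtype=int32), array([508.5175, 192.9825])), (array([315, 209,  11,  20, 178], dtype=int32), array([320.3371, 219.1629])), (array([213, 262,  14,   8,  61], dtype=int32), array([219.4262, 265.4098])), (array([ 25, 386,  20,  12,  77], dtype=int32), array([ 34.0909, 390.7532]))]
[]
```

View pics/w4.png

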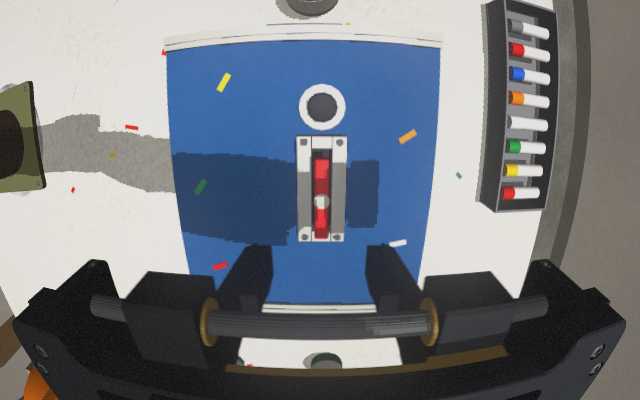

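```bash
python3 - <<'E'
from h import *
for z in(.165,.17,.175,.18):
    a=at("wrist",321.5,158.5,z);b=at("wrist",321.5,238.5,z);print(z,a,b,np.linalg.norm(a-b),at("wrist",321.5,201,z),(a+b)/2)
E
```

```text
0.165 [ 0.6188 -0.0486  0.165 ] [ 0.6175 -0.1196  0.165 ] 0.0710772997015799 [ 0.6181 -0.0848  0.165 ] [ 0.6181 -0.0841  0.165 ]
0.17 [ 0.6188 -0.0476  0.17  ] [ 0.6175 -0.1172  0.17  ] 0.06962674503537228 [ 0.6181 -0.083   0.17  ] [ 0.6181 -0.0824  0.17  ]
0.175 [ 0.6188 -0.0466  0.175 ] [ 0.6175 -0.1147  0.175 ] 0.06817619036916464 [ 0.6181 -0.0813  0.175 ] [ 0.6181 -0.0807  0.175 ]
0.18 [ 0.6188 -0.0456  0.18  ] [ 0.6175 -0.1123  0.18  ] 0.066725635702957 [ 0.6181 -0.0795  0.18  ] [ 0.6181 -0.0789  0.18  ]
```

```bash
python3 -m handwheel '[[[-0.0017,0.03,0.0024,0,0,0],[-0.0017,0.06,0.0024,0,0,0],[-0.0017,0.09,0.0024,0,0,0],[-0.0017,0.105,0.0024,0,0,0],[-0.0017,0.112,0.0024,0,0,0],[-0.0017,0.112,0.0024,0,0,0],[-0.0017,0.112,0.0024,0,0,0]]]' 1 10
python3 -m handwheel '[[[0,0,0,0,0,0],[0,0,0,0,0,0],[0,0,0,0,0,0],[0,0,0,0,0,0],[0,0,0,0,0,0],[0,0,0,0,0,0],[0,0,0,0,0,0],[0,0,0,0,0,0],[0,0,0,0,0,0],[0,0,0,0,0,0]]]' -1 10
python3 - <<'E'
from h import *
s=r.get_state();print(s["tool_pos"],s["contact_force"],s["moment"],s["opening"]*88)
E
```

```text
clock: 7.02
tool_pos: [0.6189, -0.0836, 0.1521]
eef_rot: [0.493, -0.506, 0.506, -0.494]
contact_force: [-0.3, -0.1, 0.1]
opening: 1.002
clock: 7.85
tool_pos: [0.6183, -0.0842, 0.1516]
eef_rot: [-0.493, 0.507, -0.506, 0.493]
contact_force: [-1.1, -0.5, -0.2]
opening: 0.27
[ 0.6183 -0.0842  0.1516] [-1.1451 -0.5055 -0.2413] [-0.04    0.0562  0.0514] 23.765211481144405
```

Still closing; continue.

```bash
python3 -m handwheel '[[[0,0,0,0,0,0],[0,0,0,0,0,0],[0,0,0,0,0,0],[0,0,0,0,0,0],[0,0,0,0,0,0],[0,0,0,0,0,0]]]' -1 10
python3 -m handwheel '[[[0,0,0,0,0,0],[0,0,0,0,0,0],[0,0,0,0,0,0],[0,0,0,0,0,0]]]' -1 20
python3 - <<'E'
from h import *
s=r.get_state();print(s["tool_pos"],s["contact_force"],s["moment"],s["opening"]*88)
E
```

```text
clock: 8.35
tool_pos: [0.6179, -0.0842, 0.1516]
eef_rot: [-0.494, 0.507, -0.506, 0.493]
contact_force: [-2.1, -0.2, 1.2]
opening: 0.133
clock: 8.68
tool_pos: [0.6179, -0.0842, 0.1516]
eef_rot: [-0.494, 0.507, -0.506, 0.493]
contact_force: [-3.2, 0.3, 1.6]
opening: 0.135
[ 0.6179 -0.0842  0.1516] [-3.1648  0.2607  1.6064] [-0.0376  0.6842 -0.0705] 11.839749474618376
```

```bash
cat >st.py <<'E'
from h import *
s=r.get_state();m=R.from_quat(s["eef_rot"]).as_matrix()
print("yaw %.2f"%np.degrees(np.arctan2(m[1,2],m[0,2])),s["tool_pos"],s["contact_force"],s["moment"],"op %.1f"%(s["opening"]*88),"t",s["clock"])
E
python3 st.py
python3 -m handwheel '[[[0,0,0,0,-0.01,0],[0,0,0,0,-0.02,0],[0,0,0,0,-0.03,0],[0,0,0,0,-0.03,0]]]' >/dev/null; python3 st.py
python3 -m handwheel '[[[0,0,0,0,-0.01,0],[0,0,0,0,-0.02,0],[0,0,0,0,-0.03,0],[0,0,0,0,-0.03,0]]]' >/dev/null; python3 st.py
```

```text
yaw -1.50 [ 0.6179 -0.0842  0.1516] [-3.1648  0.2607  1.6064] [-0.0376  0.6842 -0.0705] op 11.8 t 8.6833
yaw 4.01 [ 0.618  -0.0842  0.1516] [-3.3536  0.5207  2.048 ] [ 0.0436  0.8949 -0.2077] op 11.5 t 9.0167
yaw 9.42 [ 0.618  -0.0842  0.1516] [-3.877  -0.5948  2.7987] [ 0.0364  1.0173 -0.2033] op 11.8 t 9.35
```

```bash

python3 -m handwheel '[[[0,0,0,0,-0.01,0],[0,0,0,0,-0.02,0],[0,0,0,0,-0.03,0],[0,0,0,0,-0.04,0],[0,0,0,0,-0.05,0],[0,0,0,0,-0.05,0]]]' >/dev/null; python3 st.py
python3 -m handwheel '[[[0,0,0,0,-0.01,0],[0,0,0,0,-0.02,0],[0,0,0,0,-0.03,0],[0,0,0,0,-0.04,0],[0,0,0,0,-0.04,0]]]' >/dev/null; python3 st.py
python3 -m handwheel '[[[0,0,0,0,-0.01,0],[0,0,0,0,-0.01,0]]]' >/dev/null; python3 st.py
python3 -m handwheel '[[[0,0,0,0,-0.01,0],[0,0,0,0,-0.01,0]]]' >/dev/null; python3 st.py
```

```text
yaw 18.47 [ 0.6181 -0.0842  0.1516] [-3.8037 -0.0255  2.92  ] [ 0.0259  1.1201 -0.196 ] op 11.7 t 9.85
yaw 25.67 [ 0.6181 -0.0842  0.1516] [-4.5225 -0.2671  3.3832] [ 0.0558  1.0574 -0.1977] op 11.9 t 10.2667
yaw 27.47 [ 0.6181 -0.0842  0.1516] [-5.393  -0.4242  2.3344] [ 0.0615  1.0592 -0.2062] op 12.0 t 10.4333
yaw 29.27 [ 0.6181 -0.0842  0.1516] [-3.606  -0.1381  3.0011] [ 0.037   1.1269 -0.1504] op 11.5 t 10.6
```

```bash

python3 -m handwheel '[[[0,0,0,0,-0.004,0],[0,0,0,0,-0.008,0],[0,0,0,0,-0.008,0]]]' -1 16 >/dev/null; python3 st.py
python3 -m handwheel '[[[0,0,0,0,-0.004,0],[0,0,0,0,-0.008,0],[0,0,0,0,-0.008,0]]]'  >/dev/null; python3 st.py
python3 -m handwheel '[[[0,0,0,0,-0.004,0],[0,0,0,0,-0.008,0],[0,0,0,0,-0.008,0]]]'  >/dev/null; python3 st.py
```

```text
yaw 30.67 [ 0.6181 -0.0842  0.1516] [-4.6598  0.1386  3.1316] [ 0.0637  1.0773 -0.2381] op 11.9 t 10.85
yaw 32.11 [ 0.6181 -0.0842  0.1516] [-4.9045  0.2828  1.9016] [ 0.0678  1.0802 -0.2184] op 12.0 t 11.1
yaw 33.55 [ 0.6182 -0.0842  0.1516] [-4.9339  0.3424  2.9143] [ 0.0905  1.047  -0.1868] op 11.9 t 11.35
```

```bash

python3 -m handwheel '[[[0,0,0,0,-0.004,0],[0,0,0,0,-0.008,0],[0,0,0,0,-0.008,0]]]' >/dev/null; python3 st.py
python3 -m handwheel '[[[0,0,0,0,-0.004,0],[0,0,0,0,-0.008,0],[0,0,0,0,-0.008,0]]]'  >/dev/null; python3 st.py
python3 -m handwheel '[[[0,0,0,0,-0.004,0],[0,0,0,0,-0.008,0],[0,0,0,0,-0.008,0]]]'  >/dev/null; python3 st.py
```

```text
yaw 34.99 [ 0.6181 -0.0842  0.1516] [-5.3031  0.6131  2.5228] [ 0.0993  1.0442 -0.2166] op 11.9 t 11.6
yaw 36.43 [ 0.6182 -0.0841  0.1516] [-4.9461  0.0259  3.8894] [ 0.0645  1.0829 -0.207 ] op 11.8 t 11.85
yaw 37.87 [ 0.6182 -0.0842  0.1516] [-5.0012  0.852   2.3478] [ 0.1252  1.0575 -0.1771] op 12.0 t 12.1
```

```bash

python3 -m handwheel '[[[0,0,0,0,-0.004,0],[0,0,0,0,-0.008,0],[0,0,0,0,-0.008,0]]]' >/dev/null; python3 st.py
python3 -m handwheel '[[[0,0,0,0,-0.004,0],[0,0,0,0,-0.008,0],[0,0,0,0,-0.008,0]]]'  >/dev/null; python3 st.py
python3 -m handwheel '[[[0,0,0,0,-0.004,0],[0,0,0,0,-0.008,0],[0,0,0,0,-0.008,0]]]'  >/dev/null; python3 st.py
```

```text
yaw 39.31 [ 0.6182 -0.0841  0.1516] [-4.5941 -0.6062  2.4258] [ 0.017   1.0615 -0.1761] op 12.2 t 12.35
yaw 40.75 [ 0.6182 -0.0842  0.1517] [-4.5229  1.1132  2.3117] [ 0.101   1.0842 -0.276 ] op 11.9 t 12.6
yaw 42.19 [ 0.6182 -0.0841  0.1516] [-4.6285  0.9098  3.3401] [ 0.1028  1.0687 -0.2105] op 11.7 t 12.85
```

```bash
python3 st.py
```

```text
yaw 42.19 [ 0.6182 -0.0841  0.1516] [-4.6285  0.9098  3.3401] [ 0.1028  1.0687 -0.2105] op 11.7 t 12.85
```

```bash

python3 -m handwheel '[[[0,0,0,0,-0.004,0],[0,0,0,0,-0.008,0],[0,0,0,0,-0.008,0]]]' >/dev/null; python3 st.py
python3 -m handwheel '[[[0,0,0,0,-0.004,0],[0,0,0,0,-0.008,0],[0,0,0,0,-0.008,0]]]'  >/dev/null; python3 st.py
python3 -m handwheel '[[[0,0,0,0,-0.004,0],[0,0,0,0,-0.008,0],[0,0,0,0,-0.008,0]]]'  >/dev/null; python3 st.py
```

```text
yaw 43.63 [ 0.6182 -0.0841  0.1517] [-4.3366  0.7588  2.8753] [ 0.1293  1.0538 -0.1839] op 11.4 t 13.1
yaw 45.06 [ 0.6182 -0.0842  0.1516] [-5.0854  0.3784  2.5609] [ 0.1162  1.0813 -0.1645] op 11.8 t 13.35
yaw 46.51 [ 0.6182 -0.0841  0.1516] [-4.3632  0.7735  2.7884] [ 0.1238  1.0662 -0.2319] op 11.4 t 13.6
```

```bash

python3 -m handwheel '[[[0,0,0,0,-0.004,0],[0,0,0,0,-0.008,0],[0,0,0,0,-0.008,0]]]' >/dev/null; python3 st.py
python3 -m handwheel '[[[0,0,0,0,-0.004,0],[0,0,0,0,-0.008,0],[0,0,0,0,-0.008,0]]]'  >/dev/null; python3 st.py
python3 -m handwheel '[[[0,0,0,0,-0.004,0],[0,0,0,0,-0.008,0],[0,0,0,0,-0.008,0]]]'  >/dev/null; python3 st.py
```

```text
yaw 47.95 [ 0.6182 -0.0841  0.1516] [-4.8977  0.1446  2.5773] [ 0.1405  1.096  -0.209 ] op 11.8 t 13.85
yaw 49.38 [ 0.6182 -0.0841  0.1517] [-5.5037  0.7813  3.2587] [ 0.1345  1.05   -0.1792] op 12.0 t 14.1
yaw 50.83 [ 0.6182 -0.0841  0.1516] [-5.5247  0.8978  2.5865] [ 0.1229  1.0137 -0.2561] op 11.7 t 14.35
```

```bash

python3 -m handwheel '[[[0,0,0,0,-0.004,0],[0,0,0,0,-0.008,0],[0,0,0,0,-0.008,0]]]' >/dev/null; python3 st.py
python3 -m handwheel '[[[0,0,0,0,-0.004,0],[0,0,0,0,-0.008,0],[0,0,0,0,-0.008,0]]]'  >/dev/null; python3 st.py
python3 -m handwheel '[[[0,0,0,0,-0.004,0],[0,0,0,0,-0.008,0],[0,0,0,0,-0.008,0]]]'  >/dev/null; python3 st.py
```

```text
yaw 52.27 [ 0.6182 -0.0841  0.1516] [-4.7637  0.4903  2.2632] [ 0.1337  1.0316 -0.1876] op 11.9 t 14.6
yaw 53.71 [ 0.6182 -0.0841  0.1516] [-6.3678 -0.138   3.0136] [ 0.1569  1.0432 -0.1846] op 11.7 t 14.85
yaw 55.14 [ 0.6182 -0.0841  0.1516] [-5.4742  0.5326  2.1006] [ 0.0941  1.0629 -0.1947] op 11.7 t 15.1
```

```bash

python3 -m handwheel '[[[0,0,0,0,-0.004,0],[0,0,0,0,-0.008,0],[0,0,0,0,-0.008,0]]]' >/dev/null; python3 st.py
python3 -m handwheel '[[[0,0,0,0,-0.004,0],[0,0,0,0,-0.008,0],[0,0,0,0,-0.008,0]]]'  >/dev/null; python3 st.py
python3 -m handwheel '[[[0,0,0,0,-0.004,0],[0,0,0,0,-0.008,0],[0,0,0,0,-0.008,0]]]'  >/dev/null; python3 st.py
```

```text
yaw 56.59 [ 0.6183 -0.0841  0.1516] [-5.9841  0.3392  2.532 ] [ 0.1853  1.0346 -0.1817] op 11.9 t 15.35
yaw 58.02 [ 0.6183 -0.0841  0.1516] [-5.3088  0.1842  2.3978] [ 0.1887  1.0142 -0.2042] op 12.0 t 15.6
yaw 59.47 [ 0.6182 -0.0841  0.1516] [-4.9688  0.7474  2.9096] [ 0.2013  1.0349 -0.2015] op 11.5 t 15.85
```

```bash

python3 -m handwheel '[[[0,0,0,0,-0.004,0],[0,0,0,0,-0.008,0],[0,0,0,0,-0.008,0]]]' >/dev/null; python3 st.py
python3 -m handwheel '[[[0,0,0,0,-0.004,0],[0,0,0,0,-0.008,0],[0,0,0,0,-0.008,0]]]'  >/dev/null; python3 st.py
python3 -m handwheel '[[[0,0,0,0,-0.004,0],[0,0,0,0,-0.008,0],[0,0,0,0,-0.008,0]]]'  >/dev/null; python3 st.py
```

```text
yaw 60.90 [ 0.6183 -0.0841  0.1516] [-5.7595 -0.0838  1.7439] [ 0.1378  1.008  -0.2682] op 11.9 t 16.1
yaw 62.35 [ 0.6183 -0.0841  0.1516] [-5.386   1.4834  3.3418] [ 0.1359  0.9832 -0.1448] op 11.9 t 16.35
yaw 63.78 [ 0.6182 -0.0841  0.1516] [-5.8024  0.4372  3.3269] [ 0.1226  1.0675 -0.2012] op 11.9 t 16.6
```

```bash

python3 -m handwheel '[[[0,0,0,0,-0.004,0],[0,0,0,0,-0.008,0],[0,0,0,0,-0.008,0]]]' >/dev/null; python3 st.py
python3 -m handwheel '[[[0,0,0,0,-0.004,0],[0,0,0,0,-0.008,0],[0,0,0,0,-0.008,0]]]'  >/dev/null; python3 st.py
python3 -m handwheel '[[[0,0,0,0,-0.004,0],[0,0,0,0,-0.008,0],[0,0,0,0,-0.008,0]]]'  >/dev/null; python3 st.py
```

```text
yaw 65.22 [ 0.6183 -0.084   0.1516] [-5.3757  1.604   2.5329] [ 0.1532  1.0692 -0.1698] op 11.7 t 16.85
yaw 66.67 [ 0.6183 -0.084   0.1516] [-5.1297  0.8369  2.3197] [ 0.1253  1.0259 -0.2087] op 11.7 t 17.1
yaw 68.09 [ 0.6183 -0.084   0.1516] [-4.8066  1.2221  2.924 ] [ 0.1831  1.0469 -0.2821] op 11.9 t 17.35
```

```bash

python3 -m handwheel '[[[0,0,0,0,0,0]]]' >/dev/null; python3 st.py
python3 -m handwheel '[[[0,0,0,0,-0.004,0],[0,0,0,0,-0.004,0]]]' >/dev/null; python3 st.py
```

```text
yaw 68.06 [ 0.6183 -0.084   0.1516] [-4.5245  0.1274  2.8073] [ 0.1847  1.04   -0.3351] op 11.7 t 17.4333
yaw 68.79 [ 0.6183 -0.084   0.1516] [-4.548   0.8855  2.3937] [ 0.1858  1.016  -0.3686] op 12.3 t 17.6
```

```bash

python3 -m handwheel '[[[-0.003,0,-0.001,0,0,0],[-0.006,0,-0.002,0,0,0],[-0.009,0,-0.003,0,0,0],[-0.009,0,-0.003,0,0,0]]]' >/dev/null; python3 st.py
python3 -m handwheel '[[[-0.001,0,-0.0004,0,0,0],[-0.002,0,-0.0007,0,0,0],[-0.003,0,-0.0011,0,0,0],[-0.003,0,-0.0011,0,0,0]]]' >/dev/null; python3 st.py
python3 -m handwheel '[[[-0.001,0,-0.0004,0,0,0],[-0.002,0,-0.0007,0,0,0],[-0.003,0,-0.0011,0,0,0],[-0.003,0,-0.0011,0,0,0]]]' >/dev/null; python3 st.py
```

```text
yaw 68.74 [ 0.6119 -0.0837  0.1518] [ 4.9328  0.3249 -7.7309] [-0.0297 -1.0911 -0.2796] op 12.1 t 17.9333
yaw 68.74 [ 0.608  -0.0836  0.1518] [ 3.6937 -0.1255 -5.9457] [ 0.048  -0.7388 -0.2119] op 12.5 t 18.2667
yaw 68.72 [ 0.6025 -0.0835  0.1518] [ 3.7782  0.0105 -4.7187] [ 0.1203 -0.8282 -0.2243] op 11.9 t 18.6
```

```bash

python3 -m handwheel '[[[-0.002,0,-0.0007,0,0,0],[-0.005,0,-0.0018,0,0,0],[-0.009,0,-0.0032,0,0,0],[-0.009,0,-0.0032,0,0,0]]]' >/dev/null; python3 st.py
python3 -m handwheel '[[[-0.008,0,-0.0028,0,0,0],[-0.016,0,-0.0057,0,0,0],[-0.024,0,-0.0085,0,0,0],[-0.032,0,-0.0114,0,0,0],[-0.032,0,-0.0114,0,0,0]]]' >/dev/null; python3 st.py
```

```text
yaw 68.71 [ 0.5915 -0.0831  0.1517] [ 1.4864  0.2465 -4.4506] [ 0.1939 -0.4206 -0.211 ] op 11.8 t 18.9333
yaw 68.72 [ 0.5564 -0.082   0.1517] [-0.7899  2.219  -2.4225] [ 0.3414  0.2961 -0.1812] op 11.6 t 19.35
```

```bash

python3 -m handwheel '[[[-0.009,0,-0.0033,0,0,0],[-0.018,0,-0.0066,0,0,0],[-0.027,0,-0.0099,0,0,0],[-0.036,0,-0.0131,0,0,0],[-0.041,0,-0.0149,0,0,0],[-0.041,0,-0.0149,0,0,0]]]' >/dev/null; python3 st.py
python3 -m handwheel '[[[-0.003,0,-0.0011,0,0,0],[-0.006,0,-0.0022,0,0,0],[-0.009,0,-0.0033,0,0,0],[-0.009,0,-0.0033,0,0,0]]]' >/dev/null; python3 st.py
python3 -m handwheel '[[[-0.002,0,-0.0007,0,0,0],[-0.003,0,-0.0011,0,0,0],[-0.003,0,-0.0011,0,0,0]]]' >/dev/null; python3 st.py
```

```text
yaw 68.74 [ 0.5139 -0.0806  0.1517] [-0.6828  2.5641 -3.7371] [ 0.7411  0.0627 -0.242 ] op 11.7 t 19.85
yaw 68.74 [ 0.5061 -0.0804  0.1517] [ 2.9554  2.7043 -5.8885] [ 0.7556 -0.5427 -0.2021] op 12.1 t 20.1833
yaw 68.74 [ 0.5034 -0.0803  0.1517] [ 3.4234  4.6557 -5.96  ] [ 0.8803 -0.667  -0.2063] op 11.6 t 20.4333
```

```bash

python3 -m handwheel '[[[-0.001,0,-0.0004,0,0,0],[-0.002,0,-0.0008,0,0,0],[-0.002,0,-0.0008,0,0,0]]]' >/dev/null; python3 st.py
python3 -m handwheel '[[[-0.001,0,-0.0004,0,0,0],[-0.002,0,-0.0008,0,0,0],[-0.002,0,-0.0008,0,0,0]]]' >/dev/null; python3 st.py
python3 -m handwheel '[[[-0.001,0,-0.0004,0,0,0],[-0.001,0,-0.0004,0,0,0]]]' >/dev/null; python3 st.py
```

```text
yaw 68.75 [ 0.5014 -0.0802  0.1517] [ 2.8578  4.5949 -6.3646] [ 0.8405 -0.7313 -0.2202] op 11.7 t 20.6833
yaw 68.75 [ 0.4993 -0.0802  0.1517] [ 3.2284  4.6506 -6.9659] [ 0.887  -0.7442 -0.1883] op 12.0 t 20.9333
yaw 68.75 [ 0.4982 -0.0801  0.1517] [ 4.2433  4.1268 -7.3041] [ 0.9195 -0.7579 -0.2329] op 12.2 t 21.1
```

```bash

python3 -m handwheel '[[[-0.001,0,-0.0004,0,0,0],[-0.002,0,-0.0008,0,0,0],[-0.002,0,-0.0008,0,0,0]]]' >/dev/null; python3 st.py
python3 -m handwheel '[[[-0.001,0,-0.0004,0,0,0],[-0.001,0,-0.0004,0,0,0]]]' >/dev/null; python3 st.py
```

```text
yaw 68.76 [ 0.498  -0.0801  0.1518] [  6.6306   4.5732 -11.1756] [ 0.8267 -1.4332 -0.2292] op 12.0 t 21.35
yaw 68.76 [ 0.4979 -0.0801  0.1518] [  9.6786   4.2089 -11.1266] [ 0.8183 -1.7699 -0.2401] op 11.6 t 21.5167
```

```bash

python3 -m handwheel '[[[0.002,0,0.0008,0,0,0],[0.003,0,0.0011,0,0,0],[0.003,0,0.0011,0,0,0]]]' >/dev/null; python3 st.py
python3 -m handwheel '[[[0,0,0,0,0,0],[0,0,0,0,0,0],[0,0,0,0,0,0],[0,0,0,0,0,0],[0,0,0,0,0,0],[0,0,0,0,0,0]]]' -0.2 >/dev/null; python3 st.py
python3 -m handwheel '[[[0,-0.01,0,0,0,0],[0,-0.03,0,0,0,0],[0,-0.06,0,0,0,0],[0,-0.09,0,0,0,0],[0,-0.13,0,0,0,0],[0,-0.15,0,0,0,0],[0,-0.15,0,0,0,0],[0,-0.15,0,0,0,0]]]' >/dev/null; python3 st.py
python3 - <<'E'
from h import *
K=get_calibration("wrist");im=snapshot("wrist");cv2.imwrite("pics/w5.png",im[:,:,::-1])
snapshot("scene");t=snapshot("top");cv2.imwrite("pics/t5.png",cv2.resize(t[100:260,220:480],None,fx=3,fy=3)[:,:,::-1])
E
```

```text
yaw 68.75 [ 0.498  -0.0801  0.1517] [ 2.325   4.2099 -5.6607] [ 1.0199 -0.6446 -0.2266] op 11.7 t 21.7667
yaw 68.68 [ 0.497  -0.0815  0.1518] [ 0.0118 -0.144   0.5707] [ 0.0496  0.0037 -0.0428] op 35.1 t 22.2667
yaw 68.68 [ 0.4974 -0.0815  0.3025] [ 0.796   0.8718 -0.9058] [-0.0497  0.0097  0.0284] op 35.7 t 22.9333
```

View pics/w5.png

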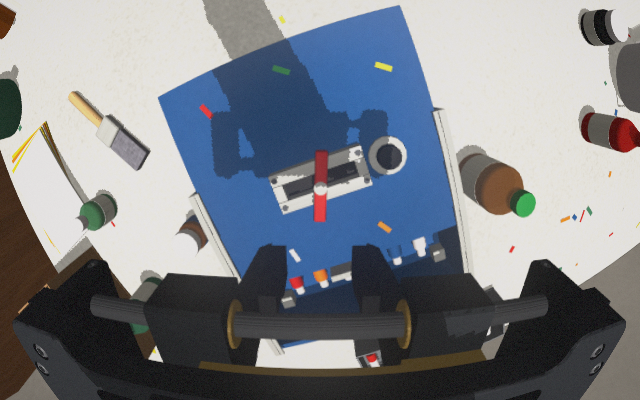

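View pics/t5.png

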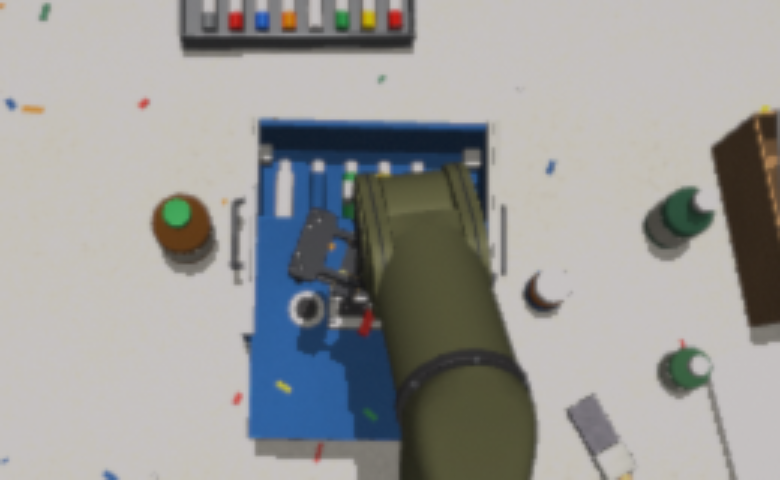

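The lid is open with the paints visible inside. The handle is turned and still out, the gripper is clear, and the bottles, jars and brush have not moved.

```bash
python3 -c "
from plant import job
print(job.finish_job())"
```

```text
the job is handed in; nothing more can be done
None
```

The chest is open and the job is handed in, with the clock at about 23 s of the 64 s; finishing reports no verdict.

- **Button:** I pressed it about 6 mm with the closed fingers. The most I read was 8.4 N, and the close-up confirmed the handle had popped up.
- **Handle:** I gripped the bar at 16–20 N, so the grip itself limited the torque, and turned it in small steps. It stopped at about 1.2 rad, where the torque rose from 0.20 to 0.37 N m. That puts roughly 6–7 N on the keeper by estimate, against the 25 N limit.
- **Lid:** I slid it towards the robot until it came up against its end, with the tool moving 120 mm. I eased off, opened the fingers and lifted to a height of 0.30 m.

**Last checks:**
- **Contact:** the forces on the tool are about zero, so the robot touches nothing.
- **Lid travel:** it moved about 123 mm by the top picture and 120 mm by the tool, within measuring error of each other.
- **Handle:** it looks out and turned in the wrist picture.
- **Bottles, jars and brush:** those visible in the last top view look where they were before. I did not measure their positions, and that view does not cover the ink jar or the red bottle. The wrist view shows both upright, but I had no earlier wrist view to compare.

No check failed. One thing I couldn't explain is vertical readings of 5–11 N while sliding the lid, which were gone after I let go.

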